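# Make up the lit cake display on the patisserie counter

### The arm

A 6-joint arm with a two-finger parallel gripper is mounted at the origin on the work surface. World frame = base frame: x ahead of the robot, y to its left, z up, the work surface at z = 0. Lengths are in m, angles in rad, forces in N, time in s.
With the tool pointing down it reaches from about 0.325 to 0.9 m from the base axis. Payload 6.1 kg.
Tool frame: the origin (TCP) lies midway between the tips of the shut fingers; the grasp point (between the pads) lies 19 mm behind it; z points along the fingers, y is the line along which they close (so a half turn about z gives the same grasp; the last joint's range is limited). The gripper opens to 85 mm and grips with 20 to 120 N. Pads are 22 mm wide; open, the fingers measure 114 mm over their backs; the gripper's body (76 mm by 85 mm) begins 54 mm behind the grasp point. The pads swing forward as they close: fully open they stand 13 mm farther back than shut.
Start: joints at [-1.467, 0.22, 1.526, -0, 1.395, -0.126], TCP at [0.142, -0.609, 0.231] pointing down, gripper open.
Joint ranges: [-2.98, 2.98], [-0.91, 2.08], [0.09, 2.57], [-1.24, 4.39], [0.2, 2.65], [-2.68, 2.68]. Speed limits (rad/s): [2.57, 2.57, 3.01, 3.14, 3.14, 3.14].

### API

Orientations are given as [roll, pitch, yaw] about the fixed x, y, z axes, in that order (R = Rz(yaw) Ry(pitch) Rx(roll)).
In Python, from plant import movep, move_l, set_joints, gripper_to, hold, inverse_kinematics, observe, get_image, get_calibration, Unreachable, job_done gives the robot as it stands. Calls block until the motion is done:
- movep(position, orientation): joint-space move of the TCP to a pose.
- move_l(position, feed=0.15, rotation=None, max_force=None): straight line of the TCP; rotation=None keeps the orientation; feed is the mean speed in m/s. With max_force (N) it stops when the force on the tool has changed by that much, and returns True; else False.
- set_joints(angles): joint-space move.
- gripper_to(opening, f_grip=None): finger opening in m; f_grip is the grip in N (None keeps the last); returns when the fingers have stopped.
- hold(seconds).
- inverse_kinematics(position, orientation): joint angles nearest the present ones, or None.
- observe(): the state.
- get_image(name): name is "scene" or "top" or "wrist"; returns (picture, depth): 400x640x3 uint8, red, green, blue; 400x640 float32, m along the optical axis (not along the pixel's ray), 0 where there is no reading.
- get_calibration(name): a dict with "intrinsics" (3x3 intrinsics, pixels), "world_from_camera" (4x4, takes a point from camera to world coordinates). Camera axes: x right, y down, z forward; pixel columns grow to the right and rows downward; lengths in m; the calibration is good to about 2 mm. A picture is of the moment at which its call begins: read the wrist's pose just before it. get_calibration takes no time and is no camera call; for the wrist camera it gives the pose at the moment of the call.
A pose or a line that the arm cannot do raises Unreachable and nothing moves.
- job_done(): hands the job in; it is judged then, once.
The state is a dict: "time_s": time; "q": joint angles; "joint_velocities": joint speeds; "joint_torque": joint torques, N m; "eef_pos": TCP position; "tcp_rot": TCP orientation; "ft_force": force on the tool from outside, world axes, zero at the start; "torque": the same for the moment, N m; "opening": finger opening in m; "grasp_force": force on a finger pad.
Only numpy, scipy, OpenCV 4.12 (cv2) and the standard library are available. Lean on these libraries where they do the work, as an engineer would, in place of code of your own. Each camera call takes 0.05 s, during which the arm holds its last target. There are 200 camera calls.

### The job

The swing lamp hangs low over the loose wooden board: first swing it aside until its shade is over the marble slab or further round, then push the wooden board flush against the marble slab so that no gap is left along the whole joint and their ends stay roughly in line. Set the loaf cake in its copper mould down upright, wholly on the wooden board and lengthways along it, then swing the lamp back so that its shade hangs over the middle of the loaf and stays there. Leave the tart, the jar and the mug where they are.

Things in the scene. Friction and masses are not known exactly. Their poses are not given: they have to be found in the camera images.
- slab: White marble display slab, fixed to the counter, 180 (x) x 140 (y) x 28 (z) mm. Origin: centre of its underside, on the counter (z = 0). Its y axis points away from the wooden board; the face at y = -70 mm is the one the board is to meet. A tart stands on it.
- board: Loose pale wooden board, 180 (x) x 130 (y) x 28 (z) mm, about 0.45 kg, flat on the counter on the slab's -y side, with a gap of 35 to 75 mm and turned up to 0.12 rad against the slab. Origin: centre of its underside; x is its long axis. Its face at y = +65 mm is to meet the slab's face at y = -70 mm. Too wide to grasp: it is pushed along the counter at its other long face (y = -65 mm).
- board_corner_near (a point): Point on the board's face that is to meet the slab, 2 mm from the end nearer to the robot (board x = -88, y = +65, z = 14 mm).
- board_corner_far (a point): Point on the board's face that is to meet the slab, 2 mm from the end farther from the robot (board x = +88, y = +65, z = 14 mm).
- loaf: Loaf cake in a copper rectangular mould, rigid, 130 (x) x 56 (y) x 61 (z) mm; the copper sides are upright, 52 mm high, the brown crust stands above them; about 0.4 kg. Origin: centre of its underside; x is its long axis. It stands on a wire rack (fixed, 200 x 110 mm, 8 mm high) at the robot's right. It is grasped from above across its 56 mm width.
- lamp (a joint): Swing angle of the lamp arm about the upright axis of its brass post, rad, range -1 to 1; seen from above it grows counter-clockwise, and growing moves the shade away from the slab (towards the board's side, -y). The joint is stiff: the shade moves under about 2.5 N at the grip, and stays where it is left. At 0 the arm points from the post roughly along the slab's -x, towards the robot.
- lamp_pivot (a point): Point on the lamp post's axis at the height of the horizontal arm, 227 mm above the counter. The arm (tube 14 mm thick) runs from here 200 mm to the shade. The brass post is 20 mm thick with a round foot of 80 mm, fixed beyond the slab and board.
- lamp_shade (a point): Centre of the mouth of the green conical shade (90 mm wide at the mouth, 66 mm high), at its underside, 165 mm above the counter; 200 mm horizontally from lamp_pivot.
- lamp_grip (a point): Point on the upright wooden handle of the lamp: a round rod 18 mm thick, straight above the shade's centre, its top 287 mm above the counter; it stands 50 mm clear above the arm tube. This point lies 20 mm below its top (267 mm above the counter). Pinch it from above or push it sideways.
- tart: Bystander: round tart, 110 mm across, 28 mm high, loose on top of the marble slab. Origin: centre of its underside. Leave it alone.
- jar: Bystander: amber glass jar with brass lid, 72 mm across, 120 mm high, loose on the counter. Origin: centre of its underside. Leave it alone.
- mug: Bystander: blue mug with a handle, 76 mm across, 90 mm high, loose on the counter. Origin: centre of its underside. Leave it alone.
Not all that is in view belongs to the job. What is shaped like the loaf but turquoise is not meant. There is more than one size of the board; the job needs the larger.

How it is judged:
By the outcome, as a careful person would: the job done as asked, in the order asked, and still so for the second after the job is handed in, with the robot touching nothing.
It also fails if it takes over 72 s, if anything falls off the work surface, if the arm or the gripper's body presses on something with over 40 N, if the wrist force passes 120 N, or if a joint passes its speed limit or range.

## Working session

There is one attempt and no reset: what is moved stays moved. The work goes in short steps, each a Python script; the robot and the scene stay as the last script left them, time stands still between calls to the robot, and variables do not carry over. Pictures are saved under pics/ and viewed, at most 10 in all, crops included, and the job is handed in when it is done.

```bash
ls; mkdir -p pics
cat > h.py <<'E'
from plant import *
import numpy as np, cv2
def snap(name, file=None):
    K=get_calibration(name); im,d=get_image(name)
    if file: cv2.imwrite('pics/'+file,im[:,:,::-1])
    return im,d,K['intrinsics'],K['world_from_camera']
def cloud(d,K,T):
    K=np.array(K);T=np.array(T)
    v,u=np.mgrid[:d.shape[0],:d.shape[1]]
    P=np.stack([(u-K[0,2])/K[0,0]*d,(v-K[1,2])/K[1,1]*d,d],-1)
    W=P@T[:3,:3].T+T[:3,3]; W[d<=0]=np.nan
    return W
E
python3 - <<'E'
from h import *
for n in ['top','scene']:
    im,d,K,T=snap(n,n+'0.png'); np.savez(n+'0.npz',im=im,d=d,K=K,T=T); print(n,np.round(T,3).tolist(),np.round(K,1).tolist())
print(observe()['time_s'],observe()['ft_force'])
E
```

```text
pics
top [[-0.027, -0.973, 0.229, 0.315], [-1.0, 0.028, -0.0, -0.032], [-0.006, -0.229, -0.973, 1.459], [0.0, 0.0, 0.0, 1.0]] [[437.2, 0.0, 322.9], [0.0, 437.2, 196.3], [0.0, 0.0, 1.0]]
scene [[-0.712, 0.603, -0.36, 1.147], [0.703, 0.608, -0.37, 0.531], [-0.004, -0.516, -0.857, 1.417], [0.0, 0.0, 0.0, 1.0]] [[454.6, 0.0, 323.6], [0.0, 454.6, 203.9], [0.0, 0.0, 1.0]]
0.1 [-0.80816317 -0.16039471 -0.55170766]
```

View pics/top0.png

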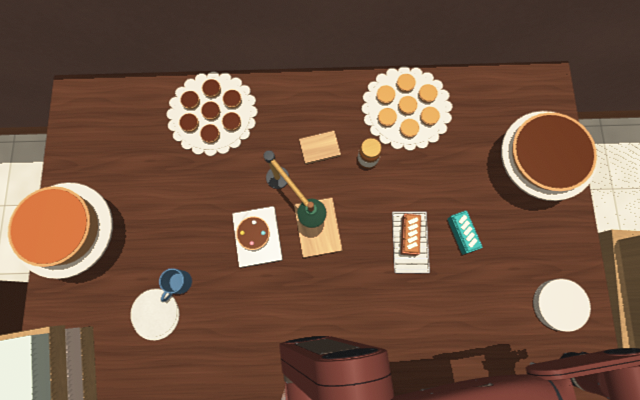

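View pics/scene0.png

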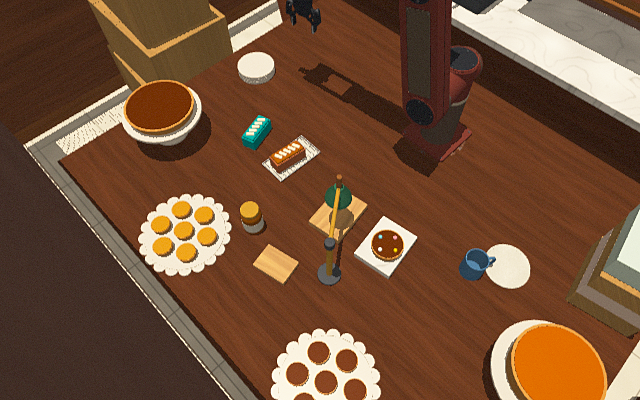

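Top view: slab with tart at about (257,237). Two boards: the larger at (319,228) under the lamp shade (312,213), and a smaller one at (320,146). The larger board next to the slab is the one meant. Two loaves: a copper one on the wire rack at (411,234), which is meant, and a turquoise decoy at (466,231). The jar is at (370,152) and the mug at (175,281). I'll confirm with a crop and measure.

```bash
cat >> h.py <<'E'
def rect(W,mask):
    """min-area rectangle of the world xy points in mask: centre, (long, short), yaw of long axis in (-pi/2,pi/2]"""
    p=W[mask][:,:2]; p=p[np.isfinite(p).all(1)]
    (c,s,a)=cv2.minAreaRect((p*1000).astype(np.float32))
    a=np.radians(a)
    if s[0]<s[1]: s=s[::-1]; a+=np.pi/2
    a=(a+np.pi/2)%np.pi-np.pi/2
    return np.round(np.array(c)/1000,4),np.round(s,1),round(a,4)
def blob(m,seed=None):
    m=cv2.morphologyEx(m.astype(np.uint8),cv2.MORPH_OPEN,np.ones((2,2)))
    n,l,st,_=cv2.connectedComponentsWithStats(m,connectivity=4)
    return l==(1+np.argmax(st[1:,4])) if seed is None else l==l[seed[1],seed[0]]
E
python3 - <<'E'
from h import *
for n in ['top','scene']:
    z=np.load(n+'0.npz'); im,d=z['im'],z['d']; W=cloud(d,z['K'],z['T'])
    X,Y,Z=W[...,0],W[...,1],W[...,2]
    reg=(X>0.25)&(X<0.9)&(Y>-.5)&(Y<.45)
    print(n,'table z',np.nanmedian(Z[reg]))
    hsv=cv2.cvtColor(im,cv2.COLOR_RGB2HSV)
    lay=reg&(abs(Z-.028)<.006)
    nb,l,st,cc=cv2.connectedComponentsWithStats(lay.astype(np.uint8),connectivity=4)
    for i in range(1,nb):
        if st[i,4]>80: print('z28',cc[i].round(),st[i,4],rect(W,l==i),im[l==i].mean(0).round())
    hi=reg&(Z>.04)
    nb,l,st,cc=cv2.connectedComponentsWithStats(hi.astype(np.uint8),connectivity=4)
    for i in range(1,nb):
        if st[i,4]>40: print('hi',cc[i].round(),st[i,4],rect(W,l==i),'z',np.nanmax(Z[l==i]).round(3),im[l==i].mean(0).round())
    lp=reg&(Z>.2)
    for a,b in((.155,.2),(.21,.24),(.24,.3)):
        m=reg&(Z>a)&(Z<b); p=W[m]; print(a,b,len(p),p.min(0).round(3),p.max(0).round(3),np.median(p,0).round(3))
im=cv2.imread('pics/top0.png')[120:300,220:500]
im2=cv2.imread('pics/scene0.png')[110:290,230:430]
cv2.imwrite('pics/crop.png',np.hstack([cv2.resize(im,None,fx=1.6,fy=1.6,interpolation=2),cv2.resize(im2,None,fx=1.6,fy=1.6,interpolation=2)]))
E
```

```text
top table z 0.0012646022979188043
z28 [409. 130.] 173 (array([ 0.8779, -0.3379]), array([64.6, 42.8]), np.float64(1.5583)) [228. 173. 100.]
z28 [209. 136.] 178 (array([0.8787, 0.361 ]), array([67. , 42.5]), np.float64(-1.5611)) [124.  72.  48.]
z28 [320. 233.] 1386 (array([ 0.5496, -0.0094]), array([180.5, 129.9]), np.float64(0.1502)) [215. 175. 123.]
z28 [259. 239.] 1341 (array([0.5245, 0.1925]), array([180.9, 140.6]), np.float64(0.1446)) [246. 242. 230.]
hi [369. 152.] 485 (array([ 0.7847, -0.1897]), array([69.4, 67.9]), np.float64(-1.2171)) z 0.129 [179. 143.  86.]
hi [299. 197.] 1098 (array([0.6289, 0.0649]), array([256.2,  85.3]), np.float64(0.7762)) z 0.292 [102. 101.  70.]
hi [462. 229.] 528 (array([ 0.5156, -0.474 ]), array([136.5,  52.3]), np.float64(0.0201)) z 0.07 [121. 186. 171.]
hi [411. 234.] 738 (array([ 0.5135, -0.3122]), array([129.9,  56.7]), np.float64(-0.1123)) z 0.079 [205. 157. 120.]
hi [252. 233.] 888 (array([0.5325, 0.2012]), array([108.6, 104.9]), np.float64(-0.0053)) z 0.07 [157. 106.  74.]
hi [181. 282.] 170 (array([0.3833, 0.4274]), array([73.1, 41.5]), np
[... 1051 characters left out ...]
1 [184. 123.  70.]
hi [335. 214.] 1007 (array([0.6382, 0.0721]), array([240.7,  87.1]), np.float64(0.7921)) z 0.294 [100.  96.  51.]
hi [251. 215.] 520 (array([ 0.7925, -0.1845]), array([69.4, 67.4]), np.float64(-1.1302)) z 0.128 [166. 121.  46.]
hi [387. 244.] 809 (array([0.5333, 0.201 ]), array([109.4, 107.5]), np.float64(0.9279)) z 0.07 [144.  81.  33.]
hi [471. 258.] 241 (array([0.3875, 0.4293]), array([79.3, 41. ]), np.float64(-0.0019)) z 0.098 [ 55.  80. 100.]
0.155 0.2 295 [ 0.53  -0.032  0.157] [0.742 0.135 0.2  ] [0.596 0.036 0.185]
0.21 0.24 377 [ 0.55  -0.017  0.21 ] [0.747 0.141 0.24 ] [0.624 0.044 0.232]
0.24 0.3 165 [ 0.563 -0.002  0.24 ] [0.747 0.141 0.294] [0.721 0.115 0.248]
```

View pics/crop.png

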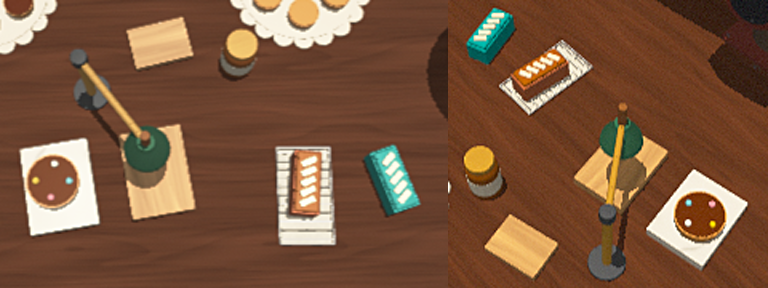

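Confirmed: the board under the lamp measures 180×130 mm (the larger one), and the copper-sided loaf sits on the wire rack. I'll refine the lamp position and swing it aside.

```bash
cat >> h.py <<'E'
PI=np.pi
def yaw_for(pos,yaw):
    """yaw or its half turn, whichever keeps the last joint nearer its middle"""
    c=[(abs(q[5]),y) for y in ((yaw+PI)%(2*PI)-PI,yaw%(2*PI)-PI) for q in [inverse_kinematics(pos,[PI,0,y])] if q is not None]
    return min(c)[1]
def lamp():
    """handle-top position from both fixed cameras, and the post's top"""
    H,S=[],[]
    for n in('top','scene'):
        im,d,K,T=snap(n); W=cloud(d,K,T); X,Y,Z=W[...,0],W[...,1],W[...,2]
        m=(X>.45)&(X<.8)&(Y>-.1)&(Y<.4)&(Z>.262)&(Z<.3)
        H.append(W[m])
        m=(X>.45)&(X<.8)&(Y>-.1)&(Y<.4)&(Z>.168)&(Z<.185); S.append(W[m])
    return H,S
E
python3 - <<'E'
from h import *
for n in('top','scene'):
    z=np.load(n+'0.npz'); W=cloud(z['d'],z['K'],z['T']); X,Y,Z=W[...,0],W[...,1],W[...,2]
    r=(X>.45)&(X<.8)&(Y>-.1)&(Y<.2)
    m=r&(Z>.258)&(Z<.3); print(n,'handle',m.sum(),W[m].min(0).round(3),W[m].max(0).round(3),np.median(W[m],0).round(4))
    m=r&(Z>.22)&(X>.70); print('post top',m.sum(),W[m].min(0).round(3),W[m].max(0).round(3),np.median(W[m],0).round(4))
    m=r&(Z>.158)&(Z<.18)&(X<.65); (c,rad)=cv2.minEnclosingCircle((W[m][:,:2]*1000).astype(np.float32)); print('mouth',c,rad)
    m=r&(Z>.005)&(Z<.2)&(X>.69)&(Y>.08); print('post',m.sum(),W[m].min(0).round(3),W[m].max(0).round(3),np.median(W[m],0).round(4))
o=observe(); print(o['tcp_rot'],o['opening'])
for y in (.64,.64-PI,-.57,-.57-PI): print(y,inverse_kinematics([.57,.006,.33],[PI,0,y]))
E
```

```text
top handle 47 [ 0.56  -0.003  0.259] [0.576 0.013 0.292] [0.5671 0.0046 0.2848]
post top 140 [0.701 0.098 0.222] [0.743 0.14  0.25 ] [0.7227 0.1201 0.2423]
mouth (567.0543823242188, 4.578388690948486) 44.43669509887695
post 360 [0.69  0.087 0.005] [0.799 0.197 0.2  ] [0.7205 0.1276 0.0126]
scene handle 55 [ 0.563 -0.002  0.258] [0.58  0.016 0.294] [0.5743 0.0087 0.2831]
post top 147 [0.7   0.095 0.22 ] [0.747 0.141 0.252] [0.7319 0.1253 0.2429]
mouth (574.560302734375, 8.0884428024292) 44.01399612426758
post 581 [0.691 0.081 0.005] [0.799 0.2   0.199] [0.7381 0.1328 0.0135]
[-3.13983156e+00 -1.99731734e-04  2.29811922e-01] 0.08558951624595565
0.64 [-1.27801890e-01  4.25221220e-02  1.53928615e+00 -4.44089210e-16
  1.55978438e+00  8.02994437e-01]
-2.501592653589793 [-0.12780189  0.04252212  1.53928615  0.          1.55978438 -2.33859822]
-0.57 [-1.27801890e-01  4.25221220e-02  1.53928615e+00 -4.44089210e-16
  1.55978438e+00  2.01299444e+00]
-3.711592653589793 [-0.12780189  0.04252212  1.53928615  0.          1.55978438 -1.12859822]
```

```bash
cat >> h.py <<'E'
def swing(piv,a0,a1,z,yaw_off=0.,n=5):
    """carry the gripped handle about piv, from direction a0 to a1 (handle as seen from the pivot)"""
    for a in np.linspace(a0,a1,n+1)[1:]:
        move_l([piv[0]+.2*np.cos(a),piv[1]+.2*np.sin(a),z],feed=.12,rotation=[PI,0,a+yaw_off])
E
python3 - <<'E'
from h import *
piv=np.array([.730,.126]); a0=.642-PI; z=.250
p=[.570,.006]
movep(p+[.32],[PI,0,a0+PI]); move_l(p+[z],feed=.15)
gripper_to(0.01,25); o=observe(); print(o['time_s'],o['opening'],o['grasp_force'],o['ft_force'])
swing(piv,a0,a0-1.2,z,PI,5)
o=observe(); print(o['time_s'],o['opening'],o['ft_force'],o['eef_pos'])
gripper_to(.06); move_l(list(o['eef_pos'][:2])+[.33],feed=.25)
H,S=lamp()
for h,s in zip(H,S): print(len(h),np.median(h,0).round(4),np.round((h.min(0)+h.max(0))/2,4))
print(observe()['time_s'])
E
```

```text
4.0083 0.01727965506986934 24.884018003940582 [-0.47215955  0.24715058  3.76127303]
6.7583 0.017069987147505104 [5.41631614 0.05438668 4.30512989] [0.56169956 0.23093663 0.25047007]
  return _methods._mean(a, axis=axis, dtype=dtype,
  ret = um.true_divide(
Traceback (most recent call last):
ValueError: zero-size array to reduction operation minimum which has no identity
```

Run:
```python
from h import *
s=.1435; n=np.array([-np.sin(s),np.cos(s)]); b=np.array([.5496,-.0094])
p0=b-n*.105; y=yaw_for([*p0,.1],s-PI/2)
movep([*p0,.20],[PI,0,y]); gripper_to(.085); move_l([*p0,-.002],feed=.15)
t0=observe()['time_s']; f0=observe()['ft_force']
move_l([*(p0+n*.08),-.002],feed=.08,max_force=25); print('mid',observe()['ft_force']-f0)
r=move_l([*(p0+n*.110),-.002],feed=.025,max_force=18)
o=observe(); print(r,y,o['time_s'],(o['eef_pos'][:2]-p0)@n,(o['eef_pos'][:2]-p0)@[n[1],-n[0]],o['ft_force']-f0,o['torque'])
hold(.2); e=np.array(o['eef_pos'][:2])-n*.03
move_l([*e,-.002],feed=.1); move_l([*e,.2],feed=.3)
e=[.5,-.31]; movep([.515,-.312,.2],[PI,0,yaw_for([.515,-.312,.2],-.12)])
for nm in('top','scene'):
    im,d,K,T=snap(nm,nm+'1.png'); np.savez(nm+'1.npz',im=im,d=d,K=K,T=T)
im,d,K,T=snap('wrist','wrist1.png'); np.savez('wrist1.npz',im=im,d=d,K=K,T=T); print(observe()['time_s'])
A=cv2.imread('pics/top1.png')[130:290,200:440]; B=cv2.imread('pics/scene1.png')[140:300,300:440]; C=cv2.imread('pics/wrist1.png')
A=cv2.resize(A,None,fx=1.8,fy=1.8,interpolation=2);B=cv2.resize(B,None,fx=1.8,fy=1.8,interpolation=2)
C=cv2.resize(C,(448,280)); R=np.zeros((568,684,3),np.uint8); R[:288,:432]=A; R[:288,432:684]=B; R[288:,:448]=C
cv2.imwrite('pics/m1.png',R)
```

```text
mid [-1.63477878 -0.20048826 -0.14122366]
True 1.714296326794896 14.0333 0.0962117081265281 9.94203606104211e-05 [-0.72083382 -2.73366646  0.90342428] [-0.27603244 -0.10593886 -0.04895642]
16.9083
```

View pics/m1.png

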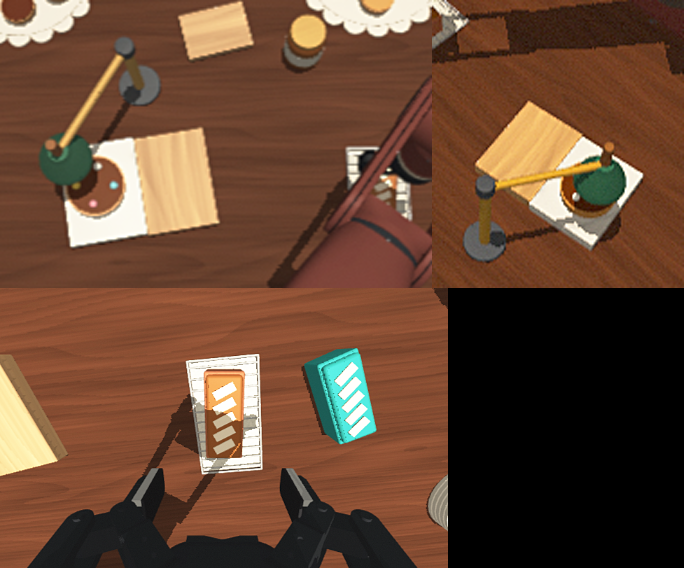

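Board now meets the slab in both views (crop joint near (140,185)), with the lamp swung over the slab's far edge. I'll measure the joint, the lamp and the loaf.

Run:
```python
from h import *
for n in('top','scene'):
    z=np.load(n+'1.npz'); im=z['im'].astype(int); W=cloud(z['d'],z['K'],z['T']); X,Y,Z=W[...,0],W[...,1],W[...,2]
    r=(X>.4)&(X<.69)&(Y>-.1)&(Y<.35)
    sat=cv2.cvtColor(z['im'],cv2.COLOR_RGB2HSV)[...,1]
    lay=r&(abs(Z-.028)<.006)
    bd=blob(lay&(sat>70)&(Y<.14)); sl=blob(lay&(sat<60)); print(n,'board',rect(W,bd),'slab',rect(W,sl))
    # along-normal gap near ends, slab frame from slab rect
    c,_,a=rect(W,sl); u=np.array([np.cos(a),np.sin(a)]); v=np.array([-u[1],u[0]]); q=W[...,:2]-c; U=q@u; V=q@v
    for lo in np.arange(-.085,.085,.034):
        s=(U>lo)&(U<lo+.034); k=s&(V>-.09)&(V<-.05)
        print(round(lo,3),'board top',np.nanpercentile(V[s&bd],99).round(4),'slab low',np.nanpercentile(V[s&sl],1).round(4),'minZ',np.nanmin(Z[k]).round(4),'minbright',im[k].sum(1).min())
    r=(X>.45)&(X<.8)&(Y>-.1)&(Y<.4)
    m=r&(Z>.258)&(Z<.3); p=W[m]; print('handle',m.sum(),np.median(p,0).round(4),((p.min(0)+p.max(0))/2).round(4))
    m=r&(Z>.222)&(X>.70); p=W[m]; print('post',p.min(0).round(3),p.max(0).round(3))
z=np.load('wrist1.npz'); W=cloud(z['d'],z['K'],z['T']); X,Y,Z=W[...,0],W[...,1],W[...,2]
m=blob((Z>.045)&(Z<.1)&(abs(X-.515)<.1)&(abs(Y+.312)<.06)); print('loaf',rect(W,m),np.nanmedian(Z[m]))
m=blob((Z>.05)&(Z<.1)&(abs(X-.515)<.1)&(abs(Y+.312)<.06)&(Z>.055)); print('loaf',rect(W,m))
```

```text
top board (array([0.5412, 0.0553]), array([183.9, 129.3]), np.float64(0.1399)) slab (array([0.5226, 0.1881]), array([178.9, 144.4]), np.float64(0.1288))
-0.085 board top -0.0748 slab low -0.0701 minZ 0.0208 minbright 521
-0.051 board top -0.0731 slab low -0.0695 minZ 0.0202 minbright 530
-0.017 board top -0.0729 slab low -0.0707 minZ 0.0205 minbright 506
0.017 board top -0.0713 slab low -0.0696 minZ 0.0218 minbright 511
0.051 board top -0.0714 slab low -0.0692 minZ 0.0201 minbright 502
handle 48 [0.5577 0.2292 0.284 ] [0.5608 0.2308 0.2742]
post [0.702 0.109 0.222] [0.742 0.151 0.25 ]
scene board (array([0.581 , 0.0822]), array([283.3, 160.4]), np.float64(0.3718)) slab (array([0.5703, 0.2027]), array([135.9,  93.5]), np.float64(-1.4261))
-0.085 board top nan slab low -0.0421 minZ -0.0054 minbright 115
  return np.nanmean(a, axis, out=out, keepdims=keepdims)
Traceback (most recent call last):
ValueError: zero-size array to reduction operation fmin which has no identity
```

Run:
```python
from h import *
p=[.545,.065,.13]; y=yaw_for(p,.1435)
movep([p[0],p[1],.16],[PI,0,y]); move_l(p)
im,d,K,T=snap('wrist','wrist2.png'); np.savez('wrist2.npz',im=im,d=d,K=K,T=T); print(y,observe()['time_s'])
```

```text
0.14349999999999996 18.725
```

View pics/wrist2.png

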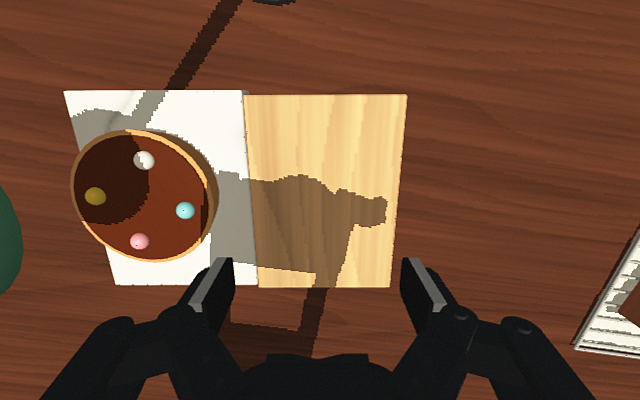

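Joint runs from (243,93) to (258,287) with no dark line at this scale. The ends are in line within about 4 mm. I'll check pixel profiles across the joint.

Run:
```python
from h import *
z=np.load('wrist2.npz'); im=z['im'].astype(int); W=cloud(z['d'],z['K'],z['T'])
for v in (98,104,112,125,150,200,230,250,265,272,278,283):
    c=int(243+15*(v-93)/194); print(v,im[v,c-5:c+6].sum(1),(1000*W[v,c-5:c+6,2]).round().tolist())
C=im[85:295,228:275].astype(np.uint8)[:,:,::-1]
C=cv2.resize(C,None,fx=8,fy=8,interpolation=0)
cv2.imwrite('pics/joint.png',np.hstack([C[:560],C[-560:]]))
```

```text
98 [745 747 742 691 476 462 611 628 603 581 570] [29.0, 28.0, 28.0, 27.0, 27.0, 27.0, 29.0, 29.0, 30.0, 28.0, 28.0]
104 [744 750 747 736 585 447 597 629 613 588 575] [29.0, 28.0, 28.0, 28.0, 28.0, 27.0, 27.0, 29.0, 28.0, 29.0, 28.0]
112 [743 746 739 700 500 430 612 631 604 582 572] [28.0, 29.0, 29.0, 27.0, 27.0, 27.0, 31.0, 29.0, 28.0, 28.0, 28.0]
125 [734 732 725 672 450 391 612 632 603 576 570] [30.0, 29.0, 29.0, 28.0, 29.0, 27.0, 29.0, 28.0, 29.0, 28.0, 30.0]
150 [731 733 717 663 445 395 614 637 620 619 611] [28.0, 28.0, 29.0, 29.0, 29.0, 26.0, 30.0, 29.0, 29.0, 30.0, 28.0]
200 [415 424 420 417 351 286 304 317 320 309 313] [29.0, 28.0, 28.0, 27.0, 28.0, 26.0, 28.0, 28.0, 29.0, 28.0, 29.0]
230 [420 427 428 412 393 330 286 306 310 314 316] [28.0, 29.0, 27.0, 29.0, 28.0, 27.0, 29.0, 29.0, 30.0, 27.0, 29.0]
250 [416 417 417 408 372 306 293 302 303 304 306] [29.0, 28.0, 27.0, 29.0, 28.0, 27.0, 28.0, 28.0, 29.0, 29.0, 28.0]
265 [758 707 413 340 330 288 250 272 297 296 298] [28.0, 28.0, 27.0, 28.0, 29.0, 29.0, 28.0, 28.0, 27.0, 28.0, 28.0]
272 [740 740 740 741 738 598 390 567 599 595 604] [29.0, 28.0, 29.0, 28.0, 28.0, 28.0, 26.0, 28.0, 28.0, 29.0, 29.0]
278 [740 741 747 741 674 538 491 582 591 595 596] [28.0, 27.0, 28.0, 29.0, 28.0, 28.0, 27.0, 28.0, 29.0, 28.0, 29.0]
283 [765 765 765 765 765 598 343 561 593 591 593] [29.0, 28.0, 29.0, 28.0, 29.0, 28.0, 0.0, 29.0, 28.0, 28.0, 28.0]
```

View pics/joint.png

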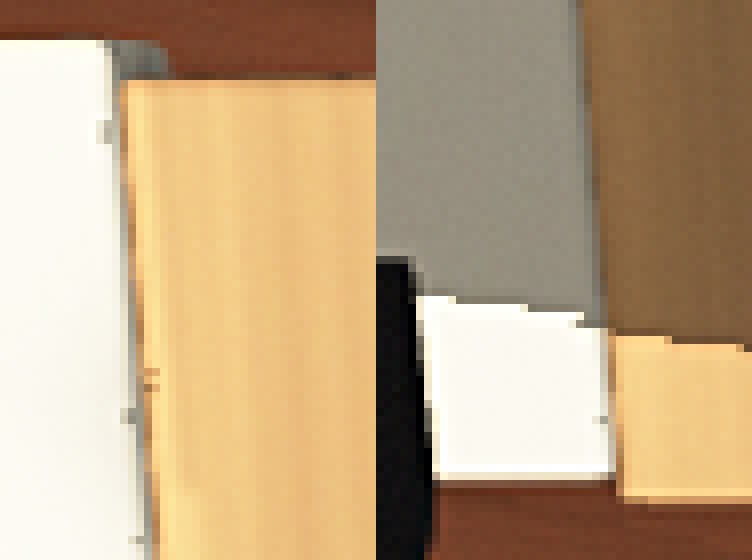

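Run:
```python
from h import *
s=.1435; n=np.array([-np.sin(s),np.cos(s)]); b=np.array([.5496,-.0094]); p0=b-n*.105
y=1.7143; e=p0+n*.08
movep([*e,.10],[PI,0,y]); move_l([*e,-.002],feed=.15)
r=move_l([*(p0+n*.103),-.002],feed=.02,max_force=28)
o=observe(); print(r,o['time_s'],(np.array(o['eef_pos'][:2])-p0)@n,o['ft_force']); hold(.3); print(observe()['ft_force'])
move_l([*e,-.002],feed=.1); move_l([*e,.15],feed=.3)
# loaf
L=[.516,-.3115]; yl=yaw_for([*L,.1],-.12)
movep([*L,.14],[PI,0,yl]); im,d,K,T=snap('wrist'); W=cloud(d,K,T); X,Y,Z=W[...,0],W[...,1],W[...,2]
for lo in(.04,.055):
    m=blob((Z>lo)&(Z<.1)&(abs(X-.515)<.1)&(abs(Y+.312)<.06)); print('loaf',rect(W,m),np.nanmedian(Z[m]))
print(yl,observe()['time_s'])
```

```text
True 22.1083 0.09611202228336849 [-0.75571109 -2.16676694  1.24457467]
[ 1.55119035 -2.67450077  2.88351901]
loaf (array([ 0.4943, -0.3145]), array([171. ,  67.5]), np.float64(-0.1148)) 0.06944726156683032
loaf (array([ 0.4941, -0.3145]), array([170.6,  67.5]), np.float64(-0.1148)) 0.06945814929202217
-0.1200000000000001 24.6667
```

Run:
```python
from h import *
L=[.5155,-.312]; zg=.022
move_l([*L,zg],feed=.15,rotation=[PI,0,-.115]); gripper_to(.04,45)
o=observe(); print(o['time_s'],o['opening'],o['grasp_force'])
move_l([*L,.13],feed=.2); print(observe()['opening'],observe()['ft_force'])
P=[.5425,.0573]; movep([*P,.13],[PI,0,.1435]); move_l([*P,zg+.026],feed=.15); 
r=move_l([*P,zg+.018],feed=.02,max_force=5); o=observe(); print(r,o['eef_pos'],o['ft_force'],o['opening'])
gripper_to(.085); move_l([*P,.16],feed=.2)
Q=[.45,-.25,.3]; movep(Q,[PI,0,0])
for nm in('top','scene'):
    im,d,K,T=snap(nm,nm+'3.png'); np.savez(nm+'3.npz',im=im,d=d,K=K,T=T)
    W=cloud(d,K,T); X,Y,Z=W[...,0],W[...,1],W[...,2]
    m=blob((Z>.05)&(Z<.11)&(abs(X-.54)<.11)&(abs(Y-.057)<.06)); print(nm,'loaf',rect(W,m),np.nanmedian(Z[m]))
    r=(X>.45)&(X<.8)&(Y>-.1)&(Y<.4); m=r&(Z>.258)&(Z<.3); p=W[m]; print('handle',len(p),((p.min(0)+p.max(0))/2).round(4) if len(p) else 0)
print(observe()['time_s'])
A=cv2.imread('pics/top3.png')[130:290,200:440]; B=cv2.imread('pics/scene3.png')[140:300,280:440]
cv2.imwrite('pics/m3.png',cv2.resize(np.hstack([A,B]),None,fx=2,fy=2,interpolation=2))
```

```text
25.9833 0.05545221454125789 50.11371552944183
0.05542724738134742 [-0.38256258  0.66755447 -5.2970325 ]
True [0.54377021 0.0573199  0.04346407] [-0.54874655  0.01860024  4.17087715] 0.05533721845814946
top loaf (array([0.5435, 0.0557]), array([135.8,  55.1]), np.float64(0.1383)) 0.08850246985177579
handle 49 [0.5602 0.2304 0.2752]
scene loaf (array([0.5226, 0.06  ]), array([174.8,  51.1]), np.float64(0.1334)) 0.08778129493833953
handle 54 [0.5625 0.2328 0.2759]
31.675
```

View pics/m3.png

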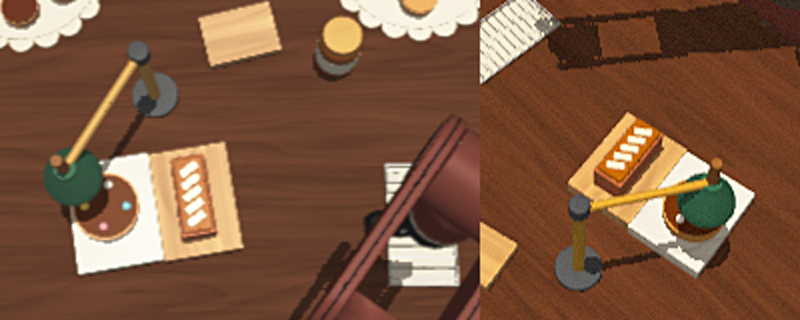

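The loaf stands upright on the middle of the board, parallel to it (top-view rect 0.138 rad). Now I'll swing the lamp back over it.

Run:
```python
from h import *
piv=np.array([.7305,.1255]); h=[.5615,.2315]; a0=np.arctan2(h[1]-piv[1],h[0]-piv[0]); a1=np.arctan2(.057-piv[1],.544-piv[0])%(2*PI); z=.250
gripper_to(.07); movep(h+[.36],[PI,0,a0-PI]); move_l(h+[z],feed=.15); gripper_to(.01,25); print(observe()['opening'])
swing(piv,a0,a1,z,-PI,5); hold(.2); e=observe()['eef_pos']; print(a0,a1,e,observe()['ft_force'])
gripper_to(.06); move_l([e[0],e[1],.36],feed=.15); movep([.45,-.25,.36],[PI,0,0]); hold(.3)
for nm in('top','scene'):
    im,d,K,T=snap(nm,nm+'4.png'); W=cloud(d,K,T); X,Y,Z=W[...,0],W[...,1],W[...,2]
    r=(X>.45)&(X<.69)&(Y>-.1)&(Y<.4); m=r&(Z>.258)&(Z<.3); p=W[m]; print(nm,'handle',len(p),((p.min(0)+p.max(0))/2).round(4))
    sat=cv2.cvtColor(im,cv2.COLOR_RGB2HSV)[...,1]
    reg=(X>.25)&(X<.9)&(Y>-.5)&(Y<.5)
    for nn,c in(('jar',(.787,-.187)),('mug',(.385,.428)),('tart',(.533,.201))):
        m=blob(reg&(Z>.04)&(Z<.14)&(np.hypot(X-c[0],Y-c[1])<.07)&((Y>.13)|(Y<0))); print(nn,rect(W,m)[0])
print(observe()['time_s'])
A=cv2.imread('pics/top4.png')[130:290,200:440]; B=cv2.imread('pics/scene4.png')[140:300,280:440]
cv2.imwrite('pics/m4.png',cv2.resize(np.hstack([A,B]),None,fx=2,fy=2,interpolation=2))
```

```text
0.017071084005857017
2.581399290712218 3.4935887588708745 [0.54266979 0.05693289 0.25057674] [-4.86835742 -3.60085294  7.19055551]
top handle 43 [0.5408 0.0571 0.2764]
jar [ 0.7922 -0.2049]
mug [0.3786 0.4559]
tart [0.5304 0.1995]
scene handle 55 [0.5443 0.0579 0.2758]
jar [ 0.7654 -0.1965]
mug [0.3636 0.4489]
tart [0.5303 0.2059]
40.6167
```

View pics/m4.png

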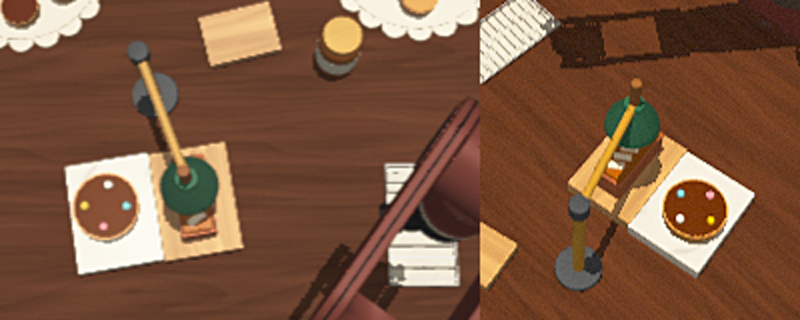

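The shade hangs over the middle of the loaf: handle at (0.5425, 0.0575), loaf centre at about (0.544, 0.057). The joint is still closed, and the robot never went near the bystanders. Handing in.

```bash
python3 -c "
from plant import *
print(job_done())"
```

```text
the job is handed in; nothing more can be done
None
```

The job is handed in after about 41 s: lamp swung aside, board pressed against the slab with no gap visible and ends about 4 mm out of line, loaf upright lengthways on the board, and the shade back within about 2 mm of over its middle.

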